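Pump up the wax injector until its pressure pin pops out

ROBOT

A 6-joint arm with a two-finger parallel gripper is mounted at the origin on the work surface. World frame = base frame: x ahead of the robot, y to its left, z up, the work surface at z = 0. Lengths are in m, angles in rad, forces in N, time in s.
With the tool pointing down it reaches from about 0.3 to 0.775 m from the base axis. Payload 14.6 kg.
Tool frame: the origin (TCP) lies midway between the tips of the shut fingers; the grasp point (between the pads) lies 19 mm behind it; z points along the fingers, y is the direction in which the jaws open and shut (so a half turn about z gives the same grasp; the last joint's range is limited). The gripper opens to 94 mm and grips with 3 to 60 N. Pads are 16 mm wide; open, the fingers measure 119 mm over their backs; the gripper's body (75 mm by 177 mm) begins 78 mm behind the grasp point.
Start: joints at [-1.354, 0.3, 1.521, -0, 1.321, -0.067], TCP at [0.154, -0.528, 0.205] pointing down, gripper open.
Joint ranges: [-3.03, 3.03], [-0.79, 2.21], [0.23, 2.52], [-1.04, 4.18], [0, 3.07], [-2.55, 2.55]. Speed limits (rad/s): [2.22, 2.22, 2.57, 3.14, 3.14, 3.14].

INTERFACE

Orientations are given as a unit quaternion [w, x, y, z].
In Python, from bench import telemetry, viewer, order gives the robot as it stands. The module is installed in compiled form; this text tells all that it offers.
- The arm moves only by the tool jog_arm, never from a script. Its argument "moves" is a list of rows, each a list of 3 entries, a list of its own where there are three numbers: the turn, a rotation vector about the tool's x, y, z each as a share of 0.15 rad, from -1 to 1, then the shift along the tool's x, y, z each as a share of 30 cm, from -1 to 1, then the gripper command: -1 is fully open, 1 is shut, values between are in proportion. In form: [[[wx, wy, wz], [tx, ty, tz], hand], ...]. A call has 1 to 12 rows; each row shifts and turns the commanded pose from where the row before left it, along the tool's axes as they then stand; what a row does not reach is not made up. A row lasts 1/10 s, in which the tool goes at most 50 mm and 8.59 degrees, less where a joint would pass 70% of its speed; a pose out of reach is approached as far as the arm can. A call with a number of a shift or a turn outside -1 to 1 is refused whole. A call with a gripper value outside its range is refused whole. The fingers move at their own pace and stop on an object; "newtons" is the grip in N (left out, the last holds). Time passes only in rows, so rows that do not move let the fingers close. It gives the time, the measured TCP pose, the force and the opening at its end, in the units of the state.
- telemetry.observe(): the state, without advancing time (a new reading comes with each control period).
- viewer.grab_frame(name): name is "scene" or "top" or "wrist"; returns a dict with "img" (480x640x3 uint8, blue, green, red), "intrinsics" (3x3 intrinsics, pixels), "cam_to_world" (4x4, takes a point from camera to world coordinates). Camera axes: x right, y up, looking along -z (the intrinsics and any distortion apply to the point x, -y, -z); pixel columns grow to the right and rows downward; lengths in m; the calibration is good to about 2 mm. A picture is of the moment at which its call begins. There is no depth.
- order.job_done(): hands the job in, once; it reports no verdict.
The state is a dict: "t": time; "joints": joint angles; "joint_velocities": joint speeds; "tau": joint torques, N m; "eef_pos": TCP position; "eef_rot": TCP orientation; "contact_force": force on the tool from outside, world axes, zero at the start; "moment": the same for the moment, N m; "finger_gap": opening from 0.0 (shut) to 1.0 (fully open).
Only numpy, scipy, OpenCV 4.12 (cv2) and the standard library are available. Lean on these libraries where they do the work, as an engineer would, in place of code of your own. Each camera call takes 0.05 s, during which the arm holds its last target.

TASK

Bring the wax injector up to pressure: push its pump plunger down and let it spring back up, stroke after stroke, until the steel pressure pin on the lid has popped fully out, and leave the plunger up. Do not touch the pin itself, and leave everything else on the bench lying where it is: nothing has to be picked up.

Things in the scene. Friction and masses are not known exactly. Their poses are not given: they have to be found in the camera images.
- injector: Hand-pumped wax injector, fixed: upright metal pot 174 mm across (210 over its side handles), flat steel lid 180 mm above the bench. Origin: centre of its underside; z up; -x is its front (brass nozzle). On the lid: pump barrel at x -25, y 0 mm; pressure pin at x +30, y +50; brass relief valve at x +30, y -50, to 228 mm height; three black star knobs at 71 mm radius, to 200 mm height.
- knob_top (a point): Centre of the flat top of the pump plunger's round black knob (48 mm across, 19 mm thick, flat over 28 mm), 258 mm above the bench when the plunger is up. The knob sits on a steel rod 11 mm across that slides straight down into the pump barrel (33 mm across, its top 205 mm above the bench).
- plunger (a joint): Pump plunger travel in m: 0 = up, where its spring returns it by itself in about 0.2 s; 0.034 = hard stop, knob on the barrel. A stroke of 28 to 33 mm is a good full one. The spring takes 5 N to start and 14 N at the stop, plus 1.4 N at 0.1 m/s. The knob top goes down by the same amount.
- pin_travel (a joint): How far the pressure pin stands out, in m: 0 = in, 0.0185 = fully out. Starts between 0 and 0.004. A full plunger stroke (down, then back up before the next) raises it about 3 mm, a 20 mm stroke 1.5 to 2 mm; it keeps its height between strokes. Past about 15 mm it snaps out the rest of the way by itself and stays; more strokes then do nothing.
- pin: The pressure pin: plain upright steel pin 10 mm across in a black collar (26 mm across, 8 mm high) on the lid. Origin: centre of the pin's top, 192 mm above the bench when in (4 mm above the collar), 210 mm when fully out (22 mm above the collar); only then does the black O-ring near its foot show above the collar. z up.
- clay_bowl: Bystander: terracotta bowl, 116 mm across, 45 mm high. Origin: centre of its underside.
- bur_cup: Bystander: cream stoneware cup, 80 mm across, 62 mm high. Origin: centre of its underside.
- mould: Bystander: white silicone mould block, 75 x 55 x 28 mm. Origin: centre of its underside.
- ring_cone: Bystander: upright tapered wooden ring stick, 32 mm across at the foot, 140 mm high. Origin: centre of its underside.
- wax_tube: Bystander: short dark blue wax tube, 36 mm across, 22 mm high. Origin: centre of its underside.
- tealight: Bystander: unlit tealight in an aluminium cup, 38 mm across, 16 mm high. Origin: centre of its underside.
- wax_block: Bystander: dark green block of carving wax, 60 x 32 x 22 mm. Origin: centre of its underside.
- spatula: Bystander: double-ended steel wax spatula, 190 mm long, 9 mm thick, lying flat. Origin: centre of its underside.

How it is judged:
By the outcome, as a careful person would: the job done as asked, in the order asked, and still so for the second after the job is handed in, with the robot touching nothing.
It also fails if it takes over 51 s, if anything falls off the work surface, if the arm or the gripper's body presses on something with over 40 N, if the wrist force passes 120 N, or if a joint passes its speed limit or range.

## Working session

There is one attempt and no reset: what is moved stays moved. The work goes in short steps, Python scripts to look and compute and a tool call to move; the robot and the scene stay as the last step left them, time stands still between calls to the robot, and variables do not carry over. Pictures are saved under pics/ and viewed, and the job is handed in when it is done.

Besides the shell and the picture viewer there is one more tool, called after ">>>" by a JSON object that holds its "method" and its "body", one argument or row to a line. jog_arm: Moves the arm, as the interface text tells. Shift numbers are shares of 30 cm and turn numbers shares of 0.15 rad, none past 1 either way. Its arguments: {"type":"object","properties":{"moves":{"type":"array","items":{"type":"array"}},"newtons":{"type":"number"}},"required":["moves"]}

```bash
mkdir -p pics
python3 - <<'E'
from bench import telemetry, viewer
import cv2,pickle
d={}
for n in ("scene","top"):
    f=viewer.grab_frame(n); d[n]=f; cv2.imwrite(f"pics/{n}0.png",f["img"])
pickle.dump(d,open("f0.pkl","wb"))
s=telemetry.observe(); print({k:s[k] for k in("t","eef_pos","eef_rot","contact_force","finger_gap")})
for n in d: print(d[n]["intrinsics"],d[n]["cam_to_world"])
E
```

```text
{'t': 0.1, 'eef_pos': array([ 0.15393023, -0.52778323,  0.20495407]), 'eef_rot': array([-5.06863348e-04,  9.89953246e-01,  1.41394177e-01, -3.97551782e-05]), 'contact_force': array([-1.57579985, -0.33632456, -0.48186407]), 'finger_gap': 0.9985674167554994}
[[526.69317021   0.         317.48174   ]
 [  0.         526.69317021 246.26888067]
 [  0.           0.           1.        ]] [[ 0.70558605 -0.42001239  0.57073454  1.18097501]
 [ 0.70819753  0.39001307 -0.58851173 -0.53980333]
 [ 0.02458829  0.81943846  0.57263952  0.76755983]
 [ 0.          0.          0.          1.        ]]
[[435.93545638   0.         318.4691543 ]
 [  0.         435.93545638 241.8481343 ]
 [  0.           0.           1.        ]] [[-0.01560174  0.99607471 -0.08713073  0.50038786]
 [-0.99984698 -0.01623151 -0.00652405  0.07129217]
 [-0.0079127   0.08701561  0.99617552  0.91453103]
 [ 0.          0.          0.          1.        ]]
```

View pics/scene0.png

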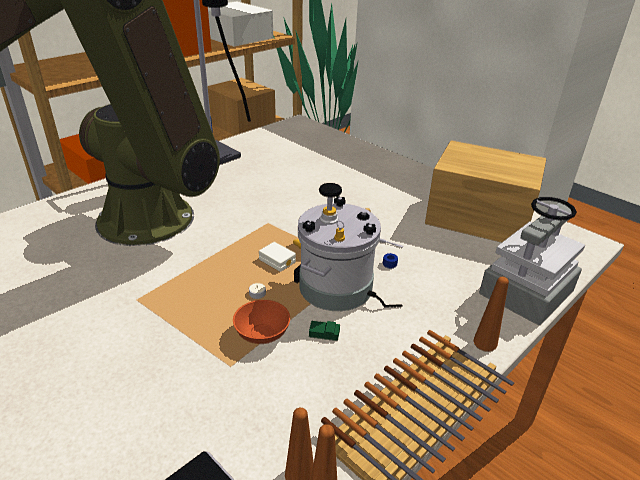

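View pics/top0.png

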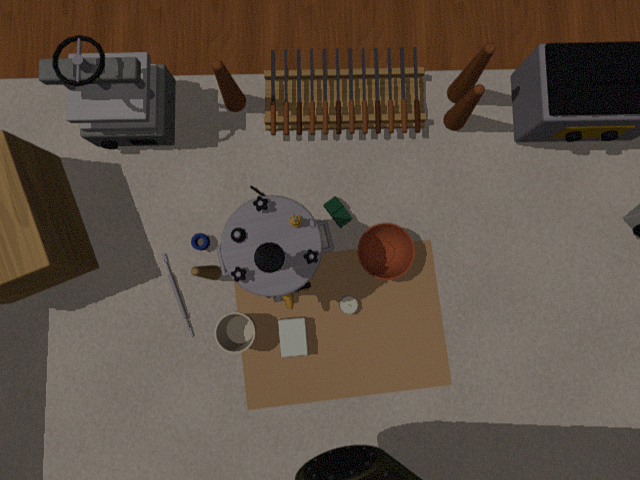

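```bash
cat > h.py <<'E'
import numpy as np
def ray(f,u,v):
    K=f["intrinsics"];T=f["cam_to_world"]
    d=np.array([(u-K[0,2])/K[0,0],-(v-K[1,2])/K[1,1],-1.]);return T[:3,3],T[:3,:3]@d
def plane(f,u,v,z):
    o,d=ray(f,u,v);return o+d*(z-o[2])/d[2]
def proj(f,p):
    T=f["cam_to_world"];K=f["intrinsics"];c=T[:3,:3].T@(np.array(p)-T[:3,3]);return K[0,2]+K[0,0]*c[0]/-c[2],K[1,2]-K[1,1]*c[1]/-c[2]
E
python3 - <<'E'
import pickle,cv2,numpy as np
from h import *
d=pickle.load(open("f0.pkl","rb"))
for n,(x0,y0,x1,y1) in {"top":(245,235,292,280),"scene":(312,178,348,202)}.items():
    im=d[n]["img"]; g=im[y0:y1,x0:x1].max(2)
    m=(g<60).astype(np.uint8)
    k,l,st,c=cv2.connectedComponentsWithStats(m)
    for i in range(1,k):
        if st[i,4]>50: print(n,st[i],c[i]+[x0,y0],[plane(d[n],*(c[i]+[x0,y0]),z).round(4) for z in(.258,.2485)])
    cv2.imwrite(f"pics/c_{n}.png",cv2.resize(im[y0-60:y1+60,x0-70:x1+70],None,fx=4,fy=4)[:600,:800])
f=d["top"]
for n,u,v,z in(("pincollar",239,235,.19),("valve",296,220,.22),("cone",205,272,0.07)):print(n,plane(f,u,v,z))
E
```

```text
top [  9   7  31  31 746] [269.17426273 257.22654155] [array([0.5357, 0.1503, 0.258 ]), array([0.5363, 0.1515, 0.2485])]
scene [  7   5  26  19 303] [331.330033   190.97029703] [array([0.5557, 0.1398, 0.258 ]), array([0.5441, 0.1524, 0.2485])]
pincollar [0.57742552 0.20880522 0.19      ]
valve [0.59696302 0.11139526 0.22      ]
cone [0.51921609 0.29750805 0.07      ]
```

View pics/c_top.png

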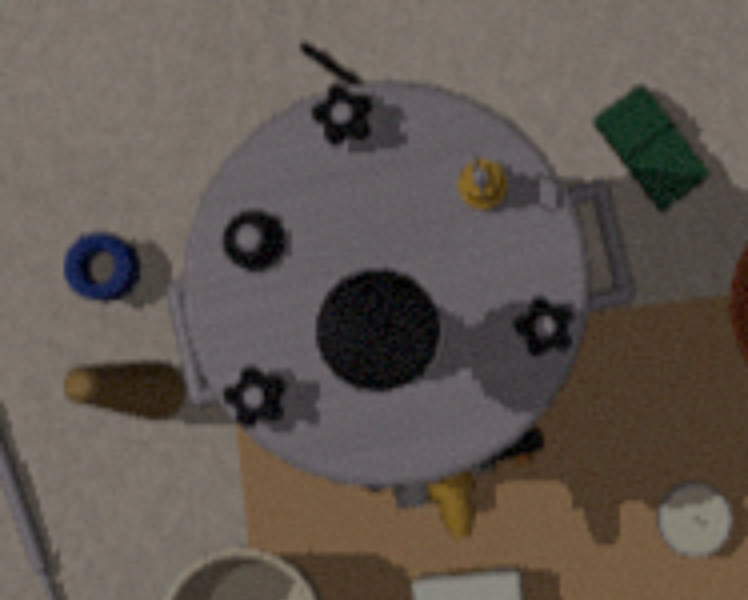

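View pics/c_scene.png

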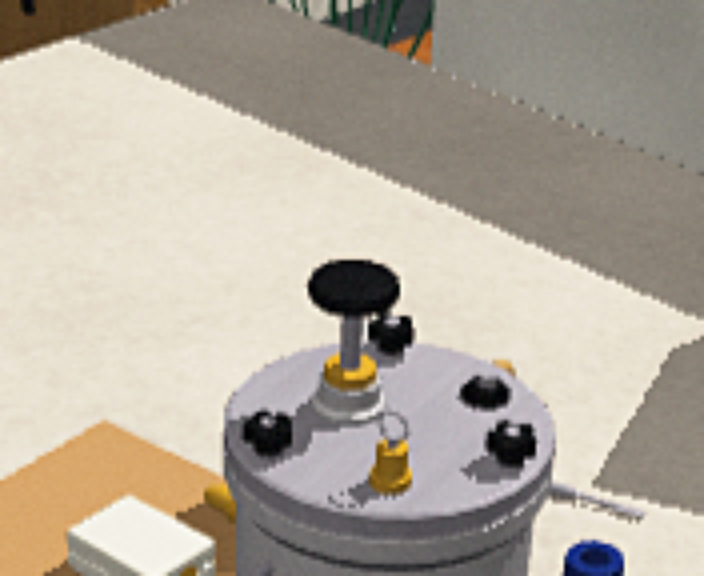

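>>> {"method": "jog_arm", "body": {
  "moves": [
    [[0,0,0],[0,0,-0.16],1],
    [[0,0,0],[0,0,-0.16],1],
    [[0,0,0],[0.09,-0.09,0],1],
    [[0,0,0],[0.09,-0.09,0],1],
    [[0,0,0],[0.09,-0.09,0],1],
    [[0,0,0],[0.09,-0.09,0],1],
    [[0,0,0],[0.09,-0.09,0],1],
    [[0,0,0],[0.09,-0.09,0],1],
    [[0,0,0],[0.09,-0.09,0],1],
    [[0,0,0],[0.09,-0.09,0],1],
    [[0,0,0],[0.09,-0.09,0],1],
    [[0,0,0],[0.09,-0.09,0],1]
  ],
  "newtons": 15
}}

```text
t: 1.3
eef_pos: [0.3379, -0.1917, 0.3014]
eef_rot: [-0.0, 0.99, 0.141, -0.0]
contact_force: [1.1, -0.9, -0.0]
finger_gap: 0.019
```

>>> {"method": "jog_arm", "body": {
  "moves": [
    [[0,0,0],[0.09,-0.09,0],1],
    [[0,0,0],[0.09,-0.09,0],1],
    [[0,0,0],[0.09,-0.09,0],1],
    [[0,0,0],[0.09,-0.09,0],1],
    [[0,0,0],[0.09,-0.09,0],1],
    [[0,0,0],[0.09,-0.09,0],1],
    [[0,0,0],[0.09,-0.09,0],1],
    [[0,0,0],[0.09,-0.09,0],1],
    [[0,0,0],[0.09,-0.09,0],1],
    [[0,0,0],[0.0,0,0],1],
    [[0,0,0],[0,0,0],1]
  ]
}}

```text
t: 2.4
eef_pos: [0.5027, 0.1085, 0.3008]
eef_rot: [0.0, 0.99, 0.142, -0.001]
contact_force: [-0.9, 0.6, 1.0]
finger_gap: 0.003
```

Run:
```python
from bench import telemetry, viewer
import cv2,pickle
import numpy as np
from h import *
s=telemetry.observe(); print(s["t"],s["eef_pos"],s["eef_rot"],s["contact_force"])
from scipy.spatial.transform import Rotation as R
q=s["eef_rot"];r=R.from_quat([q[1],q[2],q[3],q[0]])
print(r.inv().apply(np.array([.537,.151,.262])-s["eef_pos"])/.3)
d={}
for n in ("scene","wrist"):
    f=viewer.grab_frame(n); d[n]=f; cv2.imwrite(f"pics/{n}1.png",f["img"])
pickle.dump(d,open("f1.pkl","wb"))
print(proj(d["wrist"],[.537,.151,.258]))
```

```text
2.4 [0.5026914  0.10845623 0.30080843] [ 5.54568659e-05  9.89858305e-01  1.42056676e-01 -6.58555876e-04] [-0.87915265  0.63903555  1.01961734]
[ 0.14979914 -0.10391672  0.12917193]
(np.float64(267.74378317461804), np.float64(201.67144552383485))
```

View pics/scene1.png

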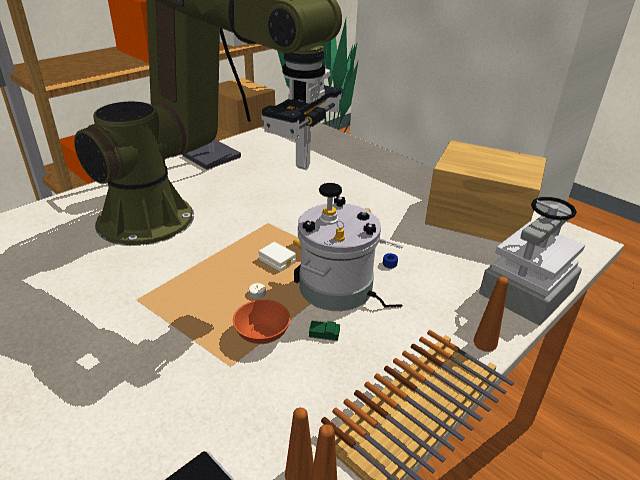

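View pics/wrist1.png

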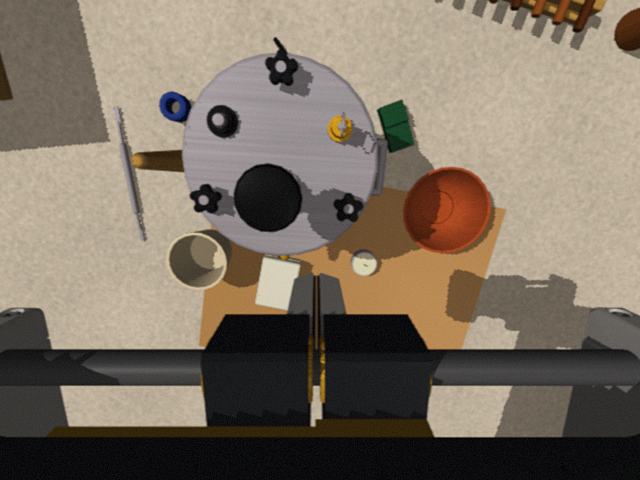

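>>> {"method": "jog_arm", "body": {
  "moves": [
    [[0,0,0],[0.08,-0.05,0.04],1],
    [[0,0,0],[0.073,-0.053,0.04],1],
    [[0,0,0],[0,0,0.035],1],
    [[0,0,0],[0,0,0],1],
    [[0,0,0],[0,0,0],1]
  ]
}}

```text
t: 3.0
eef_pos: [0.538, 0.1497, 0.2676]
eef_rot: [0.0, 0.99, 0.141, 0.0]
contact_force: [-0.1, -0.1, 0.2]
finger_gap: 0.004
```

Run:
```python
from bench import telemetry, viewer
import cv2
s=telemetry.observe(); print(s["t"],s["eef_pos"],s["contact_force"])
f=viewer.grab_frame("scene");a=f["img"][100:250,230:430];f=viewer.grab_frame("wrist")
cv2.imwrite("pics/s2.png",cv2.resize(a,None,fx=4,fy=4));cv2.imwrite("pics/w2.png",f["img"])
```

```text
3.0 [0.53797907 0.14966389 0.2675837 ] [-0.13631544 -0.12154008  0.19373293]
```

View pics/s2.png

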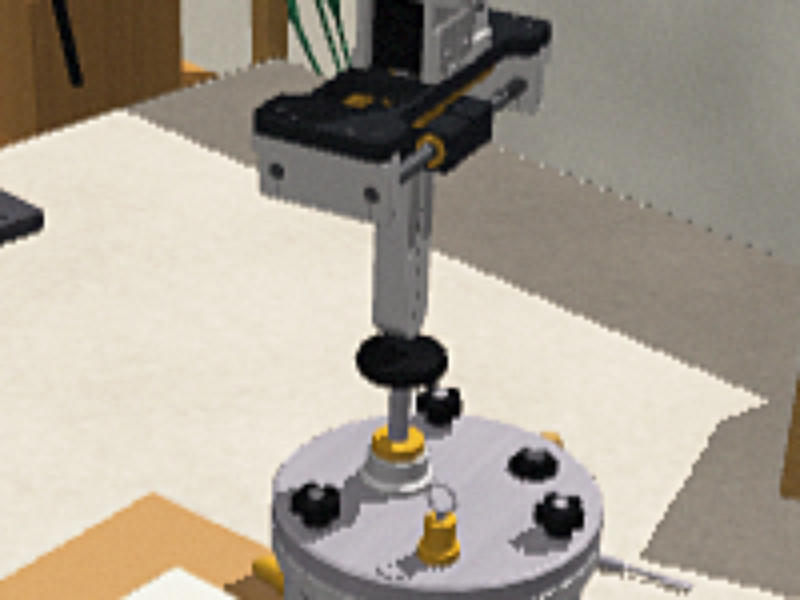

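View pics/w2.png

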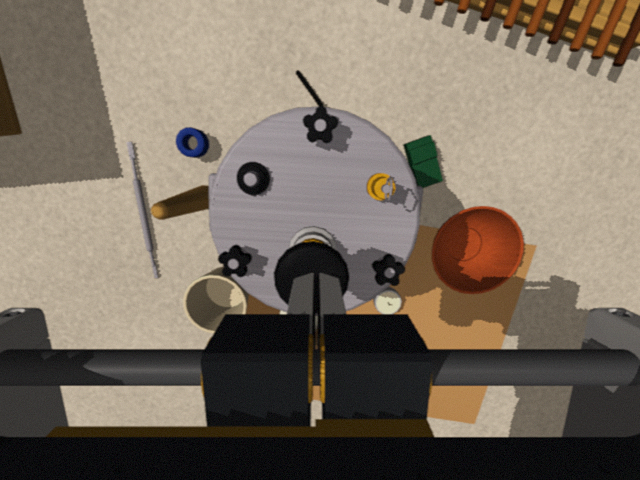

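>>> {"method": "jog_arm", "body": {
  "moves": [
    [[0,0,0],[0,0,0.03],1],
    [[0,0,0],[0,0,0.03],1],
    [[0,0,0],[0,0,0.03],1],
    [[0,0,0],[0,0,0.03],1],
    [[0,0,0],[0,0,0],1],
    [[0,0,0],[0,0,0],1],
    [[0,0,0],[0,0,0],1]
  ]
}}

```text
t: 3.8
eef_pos: [0.5386, 0.1503, 0.2318]
eef_rot: [0.0, 0.99, 0.141, 0.001]
contact_force: [-0.4, -2.2, 11.4]
finger_gap: 0.008
```

>>> {"method": "jog_arm", "body": {
  "moves": [
    [[0,0,0],[0,0,0.014],1],
    [[0,0,0],[0,0,0],1],
    [[0,0,0],[0,0,0],1]
  ]
}}

```text
t: 4.1
eef_pos: [0.5387, 0.1503, 0.2277]
eef_rot: [0.0, 0.99, 0.141, 0.001]
contact_force: [-1.1, -2.1, 12.6]
finger_gap: 0.003
```

>>> {"method": "jog_arm", "body": {
  "moves": [
    [[0,0,0],[0,0,-0.04],1],
    [[0,0,0],[0,0,-0.04],1],
    [[0,0,0],[0,0,-0.04],1],
    [[0,0,0],[0,0,0],1],
    [[0,0,0],[0,0,0],1]
  ]
}}

```text
t: 4.6
eef_pos: [0.538, 0.1506, 0.262]
eef_rot: [-0.0, 0.99, 0.141, -0.0]
contact_force: [0.6, -0.2, -0.0]
finger_gap: 0.001
```

Run:
```python
from bench import telemetry, viewer
import cv2
s=telemetry.observe(); print(s["t"],s["eef_pos"],s["contact_force"])
f=viewer.grab_frame("scene");a=f["img"][150:250,290:390];
cv2.imwrite("pics/s3.png",cv2.resize(a,None,fx=6,fy=6))
```

```text
4.6 [0.53796452 0.15061019 0.26196897] [ 5.69341626e-01 -1.59279441e-01 -1.45424610e-04]
```

View pics/s3.png

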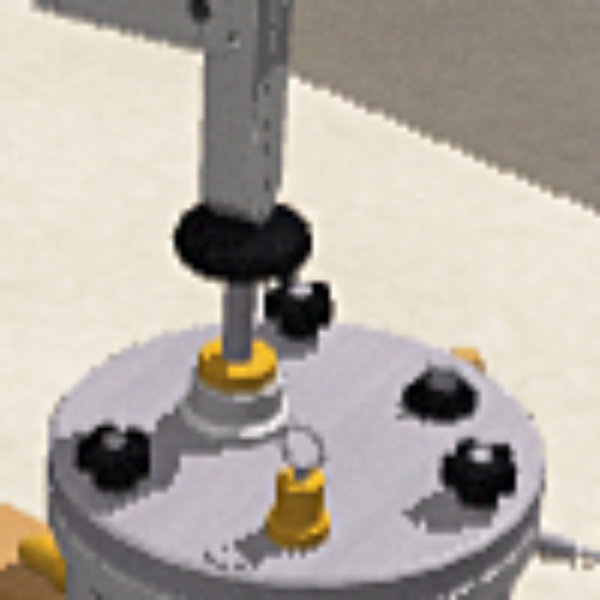

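>>> {"method": "jog_arm", "body": {
  "moves": [
    [[0,0,0],[0,0,0.04],1],
    [[0,0,0],[0,0,0.04],1],
    [[0,0,0],[0,0,0.04],1],
    [[0,0,0],[0,0,0],1],
    [[0,0,0],[0,0,0],1],
    [[0,0,0],[0,0,0],1]
  ]
}}

```text
t: 5.25
eef_pos: [0.5385, 0.1507, 0.227]
eef_rot: [-0.0, 0.99, 0.141, 0.001]
contact_force: [-1.8, -1.0, 12.4]
finger_gap: 0.002
```

>>> {"method": "jog_arm", "body": {
  "moves": [
    [[0,0,0],[0,0,-0.04],1],
    [[0,0,0],[0,0,-0.04],1],
    [[0,0,0],[0,0,-0.04],1],
    [[0,0,0],[0,0,0],1],
    [[0,0,0],[0,0,0],1],
    [[0,0,0],[0,0,0],1]
  ]
}}

```text
t: 5.85
eef_pos: [0.5379, 0.1506, 0.2615]
eef_rot: [0.0, 0.99, 0.141, -0.001]
contact_force: [-0.9, 0.9, -0.2]
finger_gap: 0.005
```

>>> {"method": "jog_arm", "body": {
  "moves": [
    [[0,0,0],[0,0,0.04],1],
    [[0,0,0],[0,0,0.04],1],
    [[0,0,0],[0,0,0.04],1],
    [[0,0,0],[0,0,0],1],
    [[0,0,0],[0,0,0],1],
    [[0,0,0],[0,0,0],1],
    [[0,0,0],[0,0,-0.04],1],
    [[0,0,0],[0,0,-0.04],1],
    [[0,0,0],[0,0,-0.04],1],
    [[0,0,0],[0,0,0],1],
    [[0,0,0],[0,0,0],1],
    [[0,0,0],[0,0,0],1]
  ]
}}

```text
t: 7.05
eef_pos: [0.5379, 0.1505, 0.2616]
eef_rot: [0.0, 0.99, 0.141, -0.001]
contact_force: [-0.1, 0.3, 0.3]
finger_gap: 0.009
```

Run:
```python
from bench import telemetry, viewer
import cv2
s=telemetry.observe(); print(s["t"],s["eef_pos"],s["contact_force"])
f=viewer.grab_frame("scene");a=f["img"][150:250,290:390];
cv2.imwrite("pics/s4.png",cv2.resize(a,None,fx=6,fy=6))
```

```text
7.05 [0.53792123 0.15054206 0.2615689 ] [-0.07372514  0.33870446  0.28986373]
```

View pics/s4.png

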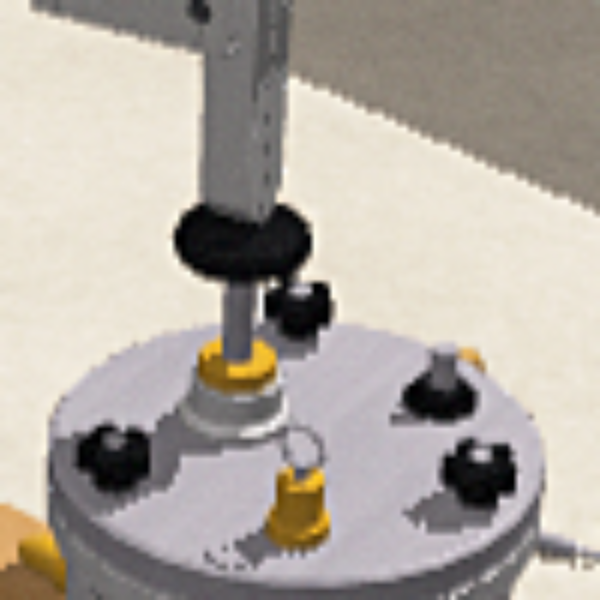

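The knob is back up and the pin, at about (445,355) in the crop, is clearly rising. Two more strokes, then another look.

>>> {"method": "jog_arm", "body": {
  "moves": [
    [[0,0,0],[0,0,0.04],1],
    [[0,0,0],[0,0,0.04],1],
    [[0,0,0],[0,0,0.04],1],
    [[0,0,0],[0,0,0],1],
    [[0,0,0],[0,0,0],1],
    [[0,0,0],[0,0,0],1],
    [[0,0,0],[0,0,-0.04],1],
    [[0,0,0],[0,0,-0.04],1],
    [[0,0,0],[0,0,-0.04],1],
    [[0,0,0],[0,0,0],1],
    [[0,0,0],[0,0,0],1],
    [[0,0,0],[0,0,0],1]
  ]
}}

```text
t: 8.3
eef_pos: [0.5379, 0.1506, 0.2616]
eef_rot: [0.0, 0.99, 0.141, -0.001]
contact_force: [0.6, 0.3, 0.6]
finger_gap: 0.009
```

>>> {"method": "jog_arm", "body": {
  "moves": [
    [[0,0,0],[0,0,0.04],1],
    [[0,0,0],[0,0,0.04],1],
    [[0,0,0],[0,0,0.04],1],
    [[0,0,0],[0,0,0],1],
    [[0,0,0],[0,0,0],1],
    [[0,0,0],[0,0,0],1],
    [[0,0,0],[0,0,-0.04],1],
    [[0,0,0],[0,0,-0.04],1],
    [[0,0,0],[0,0,-0.04],1],
    [[0,0,0],[0,0,0],1],
    [[0,0,0],[0,0,0],1],
    [[0,0,0],[0,0,0],1]
  ]
}}

```text
t: 9.5
eef_pos: [0.5379, 0.1506, 0.2616]
eef_rot: [0.0, 0.99, 0.141, -0.001]
contact_force: [-0.2, 0.1, -0.3]
finger_gap: 0.006
```

Run:
```python
from bench import telemetry, viewer
import cv2
s=telemetry.observe(); print(s["t"],s["eef_pos"],s["contact_force"])
f=viewer.grab_frame("scene");a=f["img"][150:250,290:390];
cv2.imwrite("pics/s5.png",cv2.resize(a,None,fx=6,fy=6))
```

```text
9.5 [0.5379246  0.15057339 0.26156299] [-0.21001071  0.05923518 -0.27503184]
```

View pics/s5.png

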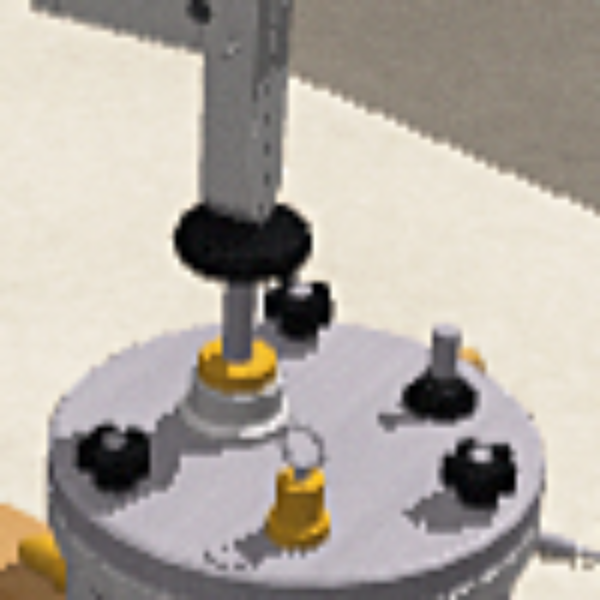

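The pin top is now at about (445,327) and no O-ring shows yet, so I'll do two more strokes.

>>> {"method": "jog_arm", "body": {
  "moves": [
    [[0,0,0],[0,0,0.04],1],
    [[0,0,0],[0,0,0.04],1],
    [[0,0,0],[0,0,0.04],1],
    [[0,0,0],[0,0,0],1],
    [[0,0,0],[0,0,0],1],
    [[0,0,0],[0,0,0],1],
    [[0,0,0],[0,0,-0.04],1],
    [[0,0,0],[0,0,-0.04],1],
    [[0,0,0],[0,0,-0.04],1],
    [[0,0,0],[0,0,0],1],
    [[0,0,0],[0,0,0],1],
    [[0,0,0],[0,0,0],1]
  ]
}}

```text
t: 10.75
eef_pos: [0.5379, 0.1506, 0.2616]
eef_rot: [0.0, 0.99, 0.141, -0.001]
contact_force: [-0.2, 0.9, 0.1]
finger_gap: 0.003
```

>>> {"method": "jog_arm", "body": {
  "moves": [
    [[0,0,0],[0,0,0.04],1],
    [[0,0,0],[0,0,0.04],1],
    [[0,0,0],[0,0,0.04],1],
    [[0,0,0],[0,0,0],1],
    [[0,0,0],[0,0,0],1],
    [[0,0,0],[0,0,0],1],
    [[0,0,0],[0,0,-0.04],1],
    [[0,0,0],[0,0,-0.04],1],
    [[0,0,0],[0,0,-0.04],1],
    [[0,0,0],[0,0,0],1],
    [[0,0,0],[0,0,0],1],
    [[0,0,0],[0,0,0],1]
  ]
}}

```text
t: 11.95
eef_pos: [0.5379, 0.1506, 0.2616]
eef_rot: [0.0, 0.99, 0.141, -0.001]
contact_force: [-0.6, 0.2, -0.3]
finger_gap: 0.006
```

Run:
```python
from bench import telemetry, viewer
import cv2
s=telemetry.observe(); print(s["t"],s["eef_pos"],s["contact_force"])
f=viewer.grab_frame("scene");a=f["img"][150:250,290:390];
cv2.imwrite("pics/s6.png",cv2.resize(a,None,fx=6,fy=6))
```

```text
11.95 [0.53792204 0.1505605  0.26157268] [-0.64022026  0.23817808 -0.27625697]
```

View pics/s6.png

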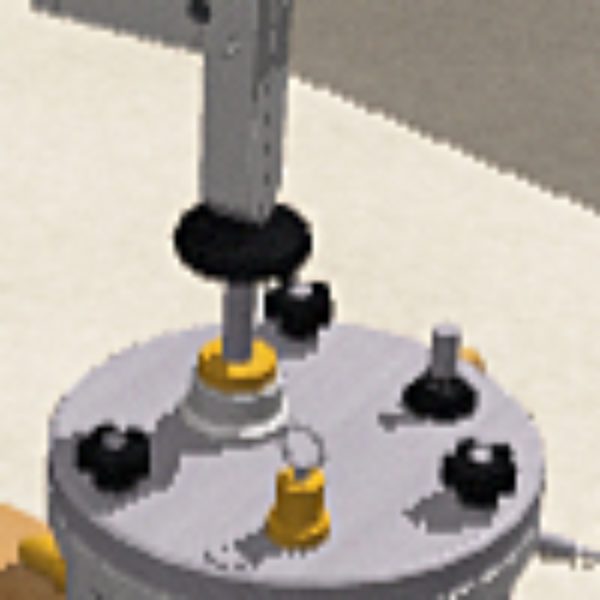

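The pin top stayed at about (445,325), so it is either already fully out or no longer rising. I'll compare with the projected heights and check for the O-ring.

Run:
```python
from bench import telemetry, viewer
import cv2,pickle
from h import *
d=pickle.load(open("f0.pkl","rb"))
c=plane(d["top"],239,235.3,.188)
print(c)
for z in(.188,.192,.195,.204,.207,.2105): print(z,np.array(proj(d["scene"],[c[0],c[1],z])).round(1))
f=viewer.grab_frame("scene")
pickle.dump(f,open("f6.pkl","wb"))
L=[cv2.resize(x["img"][190:226,345:385],None,fx=10,fy=10,interpolation=cv2.INTER_NEAREST) for x in(d["scene"],f)]
cv2.imwrite("pics/pin6.png",cv2.hconcat(L))
```

```text
[0.57713221 0.20918467 0.188     ]
0.188 [360.  212.9]
0.192 [360.1 211.3]
0.195 [360.2 210. ]
0.204 [360.5 206.4]
0.207 [360.6 205.1]
0.2105 [360.7 203.7]
```

View pics/pin6.png

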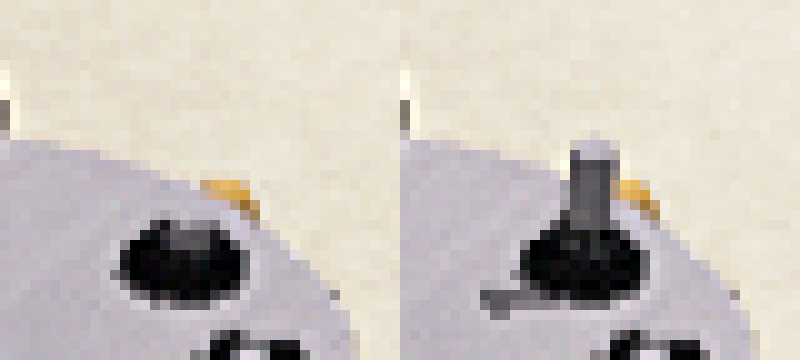

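Pin rise measures about 8.4 px, roughly 20 mm at 0.41 px/mm, which fits fully out. I'll back off up and away for a closer check with the other cameras.

>>> {"method": "jog_arm", "body": {
  "moves": [
    [[0,0,0],[0,0,-0.1],1],
    [[0,0,0],[0,0,-0.1],1],
    [[0,0,0],[-0.1,0,0],1],
    [[0,0,0],[-0.1,0,0],1],
    [[0,0,0],[-0.1,0,0],1],
    [[0,0,0],[-0.1,0,0],1],
    [[0,0,0],[0,0,0],1],
    [[0,0,0],[0,0,0],1],
    [[0,0,0],[0,0,0],1]
  ]
}}

```text
t: 12.95
eef_pos: [0.4236, 0.1172, 0.3225]
eef_rot: [-0.0, 0.99, 0.141, -0.0]
contact_force: [-0.9, -0.0, -0.8]
finger_gap: 0.008
```

Run:
```python
from bench import telemetry, viewer
import cv2,pickle
from h import *
s=telemetry.observe(); print(s["t"],s["eef_pos"],s["contact_force"])
d={}
for n in("wrist","top","scene"):
    d[n]=viewer.grab_frame(n)
pickle.dump(d,open("f7.pkl","wb"))
c=[.577,.209,.2]
L=[]
for n in("wrist","top","scene"):
    u,v=map(int,proj(d[n],c));print(n,u,v)
    a=d[n]["img"][max(v-30,0):v+30,max(u-30,0):u+30]
    L.append(cv2.resize(a,(266,266),interpolation=cv2.INTER_NEAREST))
cv2.imwrite("pics/pin7.png",cv2.hconcat(L));cv2.imwrite("pics/scene7.png",d["scene"]["img"]);cv2.imwrite("pics/top7.png",d["top"]["img"])
```

```text
12.95 [0.42358088 0.1171772  0.32246321] [-0.94035226 -0.04316993 -0.84883766]
wrist 259 31
top 237 234
scene 360 208
```

View pics/pin7.png

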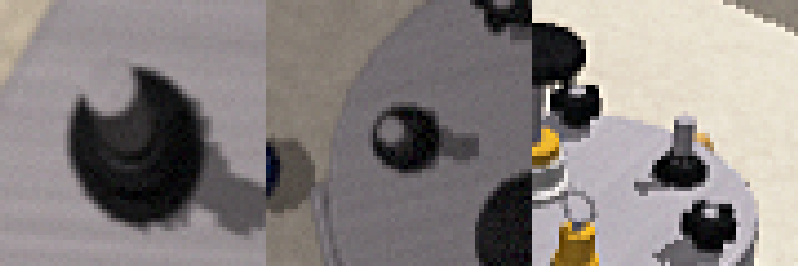

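View pics/scene7.png

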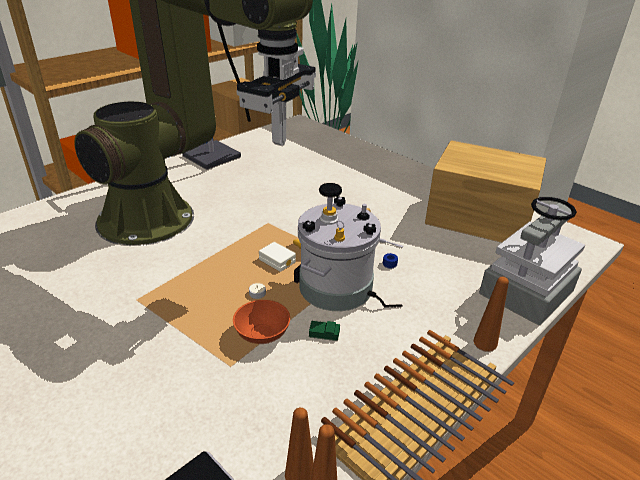

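View pics/top7.png

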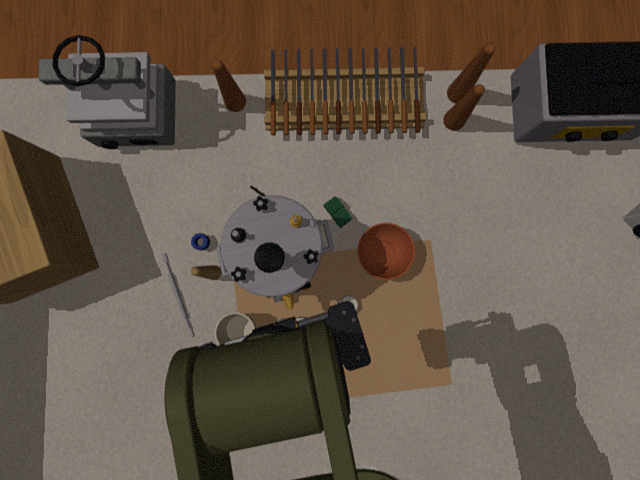

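Run:
```python
import pickle,cv2
from h import *
d=pickle.load(open("f7.pkl","rb"))
def tri(*o):
    A=np.zeros((3,3));b=np.zeros(3)
    for n,u,v in o:
        p,r=ray(d[n],u,v);r=r/np.linalg.norm(r);P=np.eye(3)-np.outer(r,r);A+=P;b+=P@p
    return np.linalg.solve(A,b).round(4)
cv2.imwrite("pics/w7.png",cv2.resize(d["wrist"]["img"][0:70,220:300],None,fx=8,fy=8,interpolation=cv2.INTER_CUBIC))
print("collar rim centre",tri(("scene",363,216),("top",239,235)),"pin top",tri(("scene",364.3,204.7),("top",236,233)))
```

```text
collar rim centre [0.5803 0.2126 0.1798] pin top [0.5809 0.2124 0.2079]
```

View pics/w7.png

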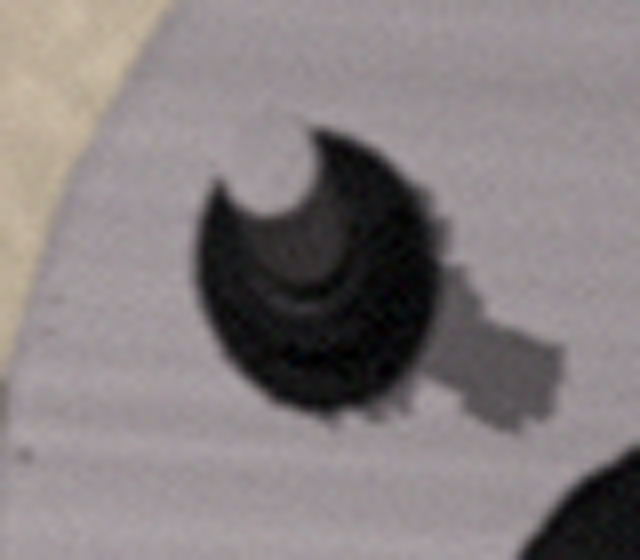

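The close wrist view shows the dark O-ring band at the pin's foot, at about (300,280) in the enlargement. The pin top triangulates to z ≈ 0.208, so it is fully out, and the plunger is up.

```bash
python3 -c "
from bench import order
print(order.job_done())"
```

```text
the job is handed in; nothing more can be done
None
```

I pumped the plunger seven times with the shut fingertips, each stroke about 30–31 mm (down-force readings 12–13 N). I then lifted clear and handed the job in at about 13 s of the 51 s allowed.

- **Pin:** it is fully out. Its top measures z ≈ 0.208 m against a nominal 0.210, within the calibration error. It did not move between strokes 5 and 7, and the O-ring shows at its foot in the wrist view.
- **Plunger:** it is up, and the arm is clear of everything with contact force near zero.
- **Bystanders:** everything I could compare in the before and after pictures is where it was. In the last top view the arm hid the mould and part of the bur cup and tealight. The mould and tealight look unmoved in the scene view; the bur cup I could only partly check.
- **Disagreements:** the first estimate of the knob's position differed by about 8 mm between the scene and top cameras. The wrist view put it close to the top-camera estimate, so I used that. The collar height came out at 0.180 m by rough triangulation instead of about 0.188, because I used the centre of the whole collar and not its rim.

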